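# Present an exhaust-gas cooler to the inspection camera

## Robot

A 6-joint arm with a two-finger parallel gripper is mounted at the origin on the work surface. World frame = base frame: x ahead of the robot, y to its left, z up, the work surface at z = 0. Lengths are in m, angles in degrees, forces in N, time in s.
With the tool pointing down it reaches from about 0.25 to 0.775 m from the base axis. Payload 4 kg.
Tool frame: the origin (TCP) lies midway between the tips of the shut fingers; the grasp point (between the pads) lies 19 mm behind it; z points along the fingers, y is the line along which they close (so a half turn about z gives the same grasp; the last joint's range is limited). The gripper opens to 85 mm and grips with 20 to 120 N. Pads are 22 mm wide; open, the fingers measure 114 mm over their backs; the gripper's body (76 mm by 85 mm) begins 54 mm behind the grasp point. The pads swing forward as they close: fully open they stand 13 mm farther back than shut.
Start: joints at [-71.11, 4.996, 78.535, -0, 96.463, -5.907], TCP at [0.231, -0.499, 0.231] pointing down, gripper open.
Joint ranges: [-177.83, 177.83], [-43.37, 116.18], [15.69, 146.23], [-61.86, 241.86], [9.47, 152.12], [-147.06, 147.06]. Speed limits (degrees/s): [159.86, 159.86, 180, 180, 180, 180].

## Interface

Orientations are given as [roll, pitch, yaw] about the fixed x, y, z axes, in that order (R = Rz(yaw) Ry(pitch) Rx(roll)).
In Python, from rig import * gives the robot as it stands.
- The arm moves only by the shell command python3 -m crank 'ROWS' [FORCE]. ROWS is JSON, a list of rows, each a list of 3 entries, a list of its own where there are three numbers: the shift along the tool's x, y, z scaled (see below), then the turn, a rotation vector about the tool's x, y, z scaled (see below), then the closure, from 0 (fully open) to 1 (shut). In form: [[[tx, ty, tz], [ax, ay, az], claw], ...]. A call has 1 to 8 rows; each row is the pose to reach, as a shift and turn from the pose commanded when the call began, along the tool's axes at that moment; what a row does not reach only later rows make up. The controller multiplies each number of a shift by 0.5 m and each number of a turn by 45 degrees. A row lasts 1/12 s, in which the tool goes at most 41.7 mm and 7.16 degrees, less where a joint would pass 70% of its speed; a pose out of reach is approached as far as the arm can. A call with a number of a shift or a turn outside -1 to 1 is refused whole. A call with a gripper value outside its range is refused whole. The fingers move at their own pace and stop on an object; FORCE is the grip in N (left out, the last holds). Time passes only in rows, so rows that repeat a pose let the fingers close. It gives the time, the measured TCP pose, the force, the opening and the grip force at its end, in the units of the state.
- read_state(): the state, without advancing time (a new reading comes with each control period).
- camera(name): name is "scene" or "top"; returns a dict with "image" (384x512x3 uint8, blue, green, red), "depth" (384x512 float32, m along the optical axis (not along the pixel's ray), 0 where there is no reading), "mtx" (3x3 intrinsics, pixels), "cam_to_world" (4x4, takes a point from camera to world coordinates). Camera axes: x right, y down, z forward; pixel columns grow to the right and rows downward; lengths in m; the calibration is good to about 2 mm. A picture is of the moment at which its call begins.
- finish_job(): hands the job in; it is judged then, once.
The state is a dict: "clock": time; "joint_positions": joint angles; "dq": joint speeds; "effort": joint torques, N m; "eef_pos": TCP position; "tcp_rot": TCP orientation; "force": force on the tool from outside, world axes, zero at the start; "wrist_torque": the same for the moment, N m; "width": finger opening in m; "grip_force": force on a finger pad.
Only numpy, scipy, OpenCV 4.12 (cv2) and the standard library are available. Lean on these libraries where they do the work, as an engineer would, in place of code of your own. Each camera call takes 0.05 s, during which the arm holds its last target. There are 200 camera calls.

## Task

First fold the white background board of the inspection stand upright and leave it standing. Then pick the bright metal cooler out of the tray and finish holding it still in the air, level and the same way up as it lay, its flange squarely facing the lens with the port at lens height straight above the yellow spot, touching nothing but the gripper. Do not bump it on the stand, and leave the black valve, the wheel hub and the wrench where they are.

Things in the scene. Friction and masses are not known exactly. Their poses are not given: they have to be found in the camera images.
- stand: Fixed inspection stand: grey base plate (x -80..80, y -220..240, 12 mm thick); origin on the bench, z up, +y from white board to blue camera. Camera housing 70 x 75 x 65 mm (y 170..245, top 193 mm high); its black lens, 48 mm wide, ends at y = 150 and looks along -y, axis 160 mm above the bench. A yellow line and 24 mm yellow spot on the plate at y = 30 lie straight below the focus point.
- lens (a point): Centre of the lens glass, at (0, 150, 160) mm in the stand's frame; axes as the stand's.
- focus (a point): Invisible point where the middle of the cooler's flange face must be held: on the lens axis, 120 mm in front of the lens glass, 160 mm above the bench, straight above the yellow spot ((0, 30, 160) mm in the stand's frame); axes as the stand's.
- board (a joint): White background board, rad: 0 = folded flat towards the camera, 1.571 = upright, more = leaning away (stop 2.5). Starts at 0.6 to 1.0. Stiff friction hinge: stays where left; 2 to 5 N at the free edge turns it. Panel 120 mm wide, 170 mm from hinge to free edge (orange strip), 6 mm thick; push it up with closed fingers from the camera's side, or pinch its edge.
- board_hinge (a point): Middle of the hinge axis, 24 mm above the bench at y = -200 mm in the stand's frame; the axis runs along the stand's x; this frame turns with the board: its y runs to the free edge.
- board_edge (a point): Middle of the board's free edge, 170 mm from the hinge; axes as the hinge point's.
- tray: Fixed open rusty tray 250 x 300 x 30 mm, walls and floor 5 mm; origin on the bench below its centre, z up. Holds the cooler and the valve side by side, about 125 mm apart; either may be the left one.
- cooler: Loose cooler, 0.3 to 0.54 kg: bright ribbed block 110 (x) x 44 (y) x 40 mm, steel flange 10 x 56 x 48 mm with dark round port at +x, foot plate 8 x 50 x 48 mm at x = -56, copper bellows pipe to x = -105. Origin at its underside below the block's middle (near its centre of mass); z up. Lies on the tray floor, 48 mm high, flange away from the robot. Grip the block across y.
- cooler_face (a point): Middle of the outer face of the cooler's flange (the dark port), at (65, 0, 24) mm in the cooler's frame; axes as the cooler's.
- valve: Loose black plastic exhaust valve with round motor and a cast plate, about 130 x 56 x 56 mm, 0.45 kg, beside the cooler in the tray; origin at its underside, x along it. To be left alone.
- hub: Loose rusty wheel hub, a flanged disc 120 mm across, 48 mm high, 1.5 kg, lying on the bench beyond the work; origin at the centre of its underside. To be left alone.
- wrench: Loose steel wrench lying flat on the bench beyond the tray, along its x; origin at its underside. To be left alone.

How it is judged:
By the outcome, as a careful person would: the job done as asked, in the order asked, and still so for the second after the job is handed in, while the arm keeps its last pose, push and grip.
It also fails if it takes over 67 s, if anything falls off the work surface, if the arm or the gripper's body presses on something with over 40 N, if the wrist force passes 120 N, or if a joint passes its speed limit or range.

## Working session

There is one attempt and no reset: what is moved stays moved. The work goes in short steps, Python scripts to look and compute and a shell command to move; the robot and the scene stay as the last step left them, time stands still between calls to the robot, and variables do not carry over. Pictures are saved under pics/ and viewed, at most 10 in all, crops included, and the job is handed in when it is done.

```bash
mkdir -p pics; python3 - <<'E'
from rig import *
import cv2,numpy as np
for n in("scene","top"):
    c=camera(n); cv2.imwrite(f"pics/{n}0.png",c["image"]); np.savez(f"{n}0.npz",**c)
    print(n,c["mtx"].round(1).tolist(),c["cam_to_world"].round(3).tolist(),(c["depth"]>0).mean())
s=read_state();print(s)
E
```

```text
scene [[354.1, 0.0, 259.6], [0.0, 354.1, 189.8], [0.0, 0.0, 1.0]] [[0.513, 0.69, -0.511, 1.03], [0.858, -0.417, 0.299, -0.197], [-0.007, -0.592, -0.806, 0.806], [0.0, 0.0, 0.0, 1.0]] 0.9960174560546875
top [[352.3, 0.0, 253.6], [0.0, 352.3, 198.5], [0.0, 0.0, 1.0]] [[0.005, -0.998, 0.056, 0.539], [-0.999, -0.007, -0.033, 0.067], [0.033, -0.056, -0.998, 1.021], [0.0, 0.0, 0.0, 1.0]] 0.9959360758463541
{'clock': 0.1, 'joint_positions': array([-7.11094718e+01,  5.03558190e+00,  7.86153088e+01, -2.39569471e-04,
        9.64620862e+01, -5.90615734e+00]), 'dq': array([-0.02618612, -0.10425929, -0.26172162,  0.01610545,  0.00064894,
        0.00225018]), 'effort': array([ 1.89251718e-03, -3.53014290e+01, -3.14218891e+01, -2.77468416e-04,
        7.93338666e-03,  2.46031146e-05]), 'eef_pos': array([ 0.23053116, -0.49887366,  0.23025629]), 'tcp_rot': array([-1.79887598e+02, -1.13884160e-02,  2.47966476e+01]), 'force': array([-0.4709548 , -0.3054472 ,  0.46644578]), 'wrist_torque': array([-0.01889575, -0.01410448, -0.02534838]), 'grip_force': 0.0, 'width': 0.08550375469724526}
```

View pics/scene0.png

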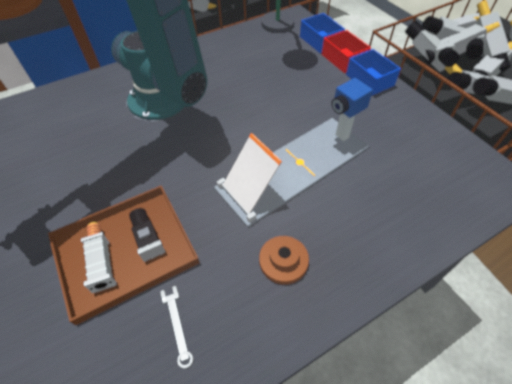

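View pics/top0.png

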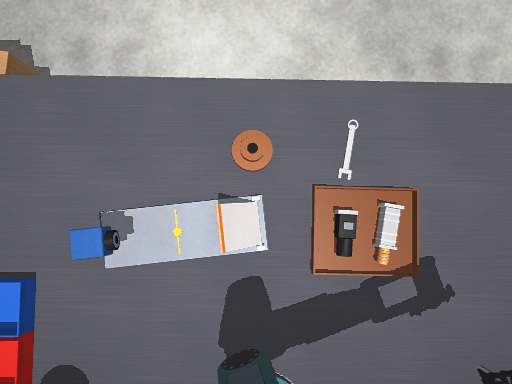

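The scene view shows the stand with the board half folded (edge 265,145), the yellow spot at (300,162) and the cooler at (97,260). In the top view the spot is at (177,231), the orange strip at (221,228) and the cooler at (388,228), flange up (+x). The valve is at (345,232).

```bash
cat >h.py <<'E'
import numpy as np,cv2
def P(c,u,v,d):
    K=c["mtx"];T=c["cam_to_world"];u,v,d=map(np.asarray,(u,v,d))
    p=np.stack([(u-K[0,2])/K[0,0]*d,(v-K[1,2])/K[1,1]*d,d],-1);return p@T[:3,:3].T+T[:3,3]
def cloud(c):
    v,u=np.mgrid[:384,:512];return P(c,u,v,c["depth"])
def ray(c,u,v,z):
    o=c["cam_to_world"][:3,3];w=P(c,u,v,np.ones(np.shape(u)))-o
    return o+w*((z-o[2])/w[...,2])[...,None]
def line(q):
    vx,vy,x,y=cv2.fitLine(q.astype(np.float32),cv2.DIST_HUBER,0,1e-4,1e-4).ravel();return np.degrees(np.arctan2(vy,vx)),(x,y)
E
python3 - <<'E'
from h import *
np.set_printoptions(precision=4,suppress=True)
for n in("top","scene"):
    c=dict(np.load(n+"0.npz"));W=cloud(c);h=cv2.cvtColor(c["image"],cv2.COLOR_BGR2HSV).astype(int);H,S,V=h[...,0],h[...,1],h[...,2]
    x,y,z=W[...,0],W[...,1],W[...,2]
    print(n,"bench z",np.median(z[(x>.3)&(x<.75)&(y<-.05)&(y>-.12)]) )
    def show(nm,m,zz=None):
        v,u=np.nonzero(m); q=W[m] if zz is None else ray(c,u,v,np.full(len(u),zz)); 
        if len(q)<5: print(nm,len(q));return
        print(nm,len(q),"med",np.median(q,0),"line",line(q[:,:2])[0],cv2.minAreaRect(q[:,:2].astype(np.float32)))
        return q
    work=(y>-.1)&(y<.45)&(x>.3)&(x<.75)
    yel=work&(H>18)&(H<35)&(S>110)&(V>120)&(z<.05)
    show("yellow",yel,.012)
    e=cv2.erode(yel.astype(np.uint8),np.ones((3,3)));show("spot",e>0,.012)
    o=work&(H<18)&(S>150)&(V>150)&(z>.06);q=show("orange",o)
    wh=work&(S<40)&(V>150)&(z>.04)&(y<.25);q=show("white",wh)
    if q is not None:
        m=q.mean(0);nn=np.linalg.svd(q-m,full_matrices=False)[2][2];nn*=np.sign(nn[2]);print("n",nn,"tilt",np.degrees(np.arccos(nn[2])),"mean",m)
    pl=(z>.004)&(z<.02)&work&(S<90)
    lab,L,st,_=cv2.connectedComponentsWithStats(pl.astype(np.uint8)); 
    k=1+st[1:,4].argmax();show("plate",L==k,.012)
    blue=(H>100)&(H<125)&(S>130)&(z>.1)&(z<.25)&(x<.75)&(x>.3)&(y>.2)&(y<.6);show("cam",blue);show("camtop",blue&(z>.183))
    tr=(y<-.12)&(y>-.7)&(x>.2)&(x<.85)
    b=tr&(z>.03)&(z<.07)&(S<70)&(V>130)
    lab,L,st,_=cv2.connectedComponentsWithStats(b.astype(np.uint8));
    for k in 1+np.argsort(-st[1:,4])[:2]:
        show("bright",L==k)
    rim=tr&(z>.02)&(z<.04)&(S>120)&(H<15);show("tray",rim,.03)
    cp=tr&(H<20)&(S>100)&(z>.02)&(V>170);show("copper",cp)
    dk=tr&(V<70)&(z>.03)&(z<.08)&(x<.62);show("valve",dk)
E
```

```text
top bench z -0.0003486806500350159
yellow 113 med [0.4994 0.2509 0.012 ] line 6.5147166 ((0.5009782910346985, 0.2509772479534149), (0.022647466510534286, 0.12660695612430573), 88.35599517822266)
spot 26 med [0.5008 0.2509 0.012 ] line -26.251766 ((0.500764012336731, 0.2509811818599701), (0.014057700522243977, 0.01386675238609314), 45.516082763671875)
orange 138 med [0.5176 0.1181 0.1584] line 7.0185394 ((0.515705406665802, 0.11838221549987793), (0.06907901912927628, 0.09777751564979553), 62.217342376708984)
white 1691 med [0.5272 0.072  0.109 ] line -11.3267765 ((0.5207476019859314, 0.0767432153224945), (0.11985903978347778, 0.09533420205116272), 6.780247211456299)
n [-0.076   0.9971  0.0023] tilt 89.86948178240208 mean [0.5226 0.0747 0.2011]
plate 6242 med [0.4967 0.2817 0.012 ] line -78.620316 ((0.5010923743247986, 0.24309740960597992), (0.16135463118553162, 0.4328981041908264), 6.463734149932861)
cam 1099 med [0.4805 0.4208 0.1918] line 73.303085 ((0.48163145780563354, 0.4159988462924957), (0.06906574964523315, 0.09612171351909637), 6.5572333335876465)
camtop 1003 med [0.4804 0.42
[... 2294 characters left out ...]
5, 0.14175935089588165), 80.06512451171875)
bright 150 med [ 0.5604 -0.2273  0.0512] line 84.691826 ((0.5582048296928406, -0.22664006054401398), (0.055869702249765396, 0.014614645391702652), 85.55440521240234)
tray 1298 med [ 0.5786 -0.3209  0.03  ] line 49.186623 ((0.5080981850624084, -0.2857300341129303), (0.29691454768180847, 0.25447145104408264), 89.07902526855469)
copper 123 med [ 0.4315 -0.3295  0.0432] line -14.33804 ((0.4325050413608551, -0.3326430320739746), (0.02827453427016735, 0.03959640860557556), 84.05050659179688)
valve 483 med [ 0.4913 -0.2216  0.0504] line -2.8046231 ((0.45942533016204834, -0.30532801151275635), (0.22087997198104858, 0.20643247663974762), 13.808420181274414)
```

```bash
python3 -c "
import cv2
a=cv2.imread('pics/top0.png');b=cv2.imread('pics/scene0.png')
A=cv2.resize(a[180:280,305:425],None,fx=5,fy=5,interpolation=cv2.INTER_CUBIC)
B=cv2.resize(a[180:275,200:280],None,fx=2.5,fy=2.5,interpolation=cv2.INTER_CUBIC)
import numpy as np
C=np.zeros((500,800,3),'uint8');C[:,:600]=A;C[:B.shape[0],600:600+B.shape[1]]=B
cv2.imwrite('pics/crop.png',C)"
```

```text
(no output)
```

View pics/crop.png

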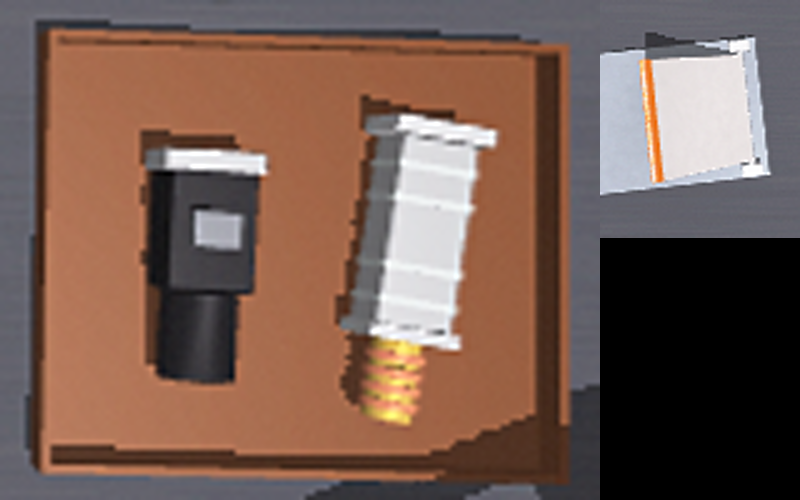

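The crop shows the cooler as the right-hand part, with its flange at the top, about (430,130), and the pipe at the bottom (390,385). The valve is on the left. Next I need a helper that turns world targets into move units.

```bash
cat >go.py <<'E'
# usage: go.py x y z yaw  -> shift and turn (scaled) from the present pose to the tool-down target
import sys,numpy as np
from rig import *
from scipy.spatial.transform import Rotation as R
x,y,z,yaw=map(float,sys.argv[1:5]);s=read_state();r=R.from_euler("xyz",s["tcp_rot"],degrees=True)
d=r.inv().apply(np.array([x,y,z])-s["eef_pos"]);w=(r.inv()*R.from_euler("xyz",[180,0,yaw],degrees=True)).as_rotvec(degrees=True)
print("shift",(d/.5).round(4),"turn",(w/45).round(4),"min rows",np.ceil(max(np.linalg.norm(d)/.0417,np.linalg.norm(w)/7.16)),"t",s["clock"])
E
python3 go.py .37 -.17 .24 60; python3 go.py .5107 .157 .24 96.5
```

```text
shift [ 0.5291 -0.4802 -0.0184] turn [-0.0023 -0.001  -0.7823] min rows 9.0 t 0.1
shift [ 1.0588 -0.9558 -0.0174] turn [-0.002  -0.0018 -1.5934] min rows 18.0 t 0.1
```

```bash
python3 -m crank '[[[0.529,-0.48,-0.018],[0,0,-0.78],1],[[0.529,-0.48,-0.018],[0,0,-0.78],1],[[0.529,-0.48,-0.018],[0,0,-0.78],1],[[0.529,-0.48,-0.018],[0,0,-0.78],1],[[0.529,-0.48,-0.018],[0,0,-0.78],1],[[0.529,-0.48,-0.018],[0,0,-0.78],1],[[0.529,-0.48,-0.018],[0,0,-0.78],1],[[0.529,-0.48,-0.018],[0,0,-0.78],1]]' 30; python3 go.py .5107 .157 .24 96.5
```

```text
clock: 0.77
eef_pos: [0.3608, -0.1905, 0.2394]
tcp_rot: [-180.0, -0.0, 59.9]
force: [1.3, 0.2, -0.3]
width: -0.0001
grip_force: 0.0
shift [ 0.7516 -0.0897 -0.0011] turn [-1.000e-04 -1.000e-04 -8.142e-01] min rows 10.0 t 0.7667
```

```bash
python3 -m crank '[[[0.75,-0.09,0],[0,0,-0.814],1],[[0.75,-0.09,0],[0,0,-0.814],1],[[0.75,-0.09,0],[0,0,-0.814],1],[[0.75,-0.09,0],[0,0,-0.814],1],[[0.75,-0.09,0],[0,0,-0.814],1],[[0.75,-0.09,0],[0,0,-0.814],1],[[0.75,-0.09,0],[0,0,-0.814],1],[[0.75,-0.09,0],[0,0,-0.814],1]]'; python3 go.py .5107 .157 .24 96.5
```

```text
clock: 1.43
eef_pos: [0.4925, 0.1159, 0.2393]
tcp_rot: [-180.0, 0.0, 96.6]
force: [0.3, -0.8, 0.4]
width: -0.0003
grip_force: 0.0
shift [ 0.0775  0.0456 -0.0015] turn [-0.0006  0.0004  0.0013] min rows 2.0 t 1.4333
```

```bash
python3 -m crank '[[[0.078,0.046,0],[0,0,0],1],[[0.078,0.046,0],[0,0,0],1],[[0.078,0.046,0.05],[0,0,0],1],[[0.078,0.046,0.1],[0,0,0],1],[[0.078,0.046,0.15],[0,0,0],1],[[0.078,0.046,0.198],[0,0,0],1],[[0.078,0.046,0.198],[0,0,0],1],[[0.078,0.046,0.198],[0,0,0],1]]'; python3 go.py .5244 .0367 .14 96.5
```

```text
clock: 2.1
eef_pos: [0.5095, 0.1545, 0.139]
tcp_rot: [-179.7, 0.0, 96.5]
force: [0.2, -0.2, 0.9]
width: -0.0002
grip_force: 0.0
shift [-0.2375  0.0029 -0.002 ] turn [-0.0059  0.0007  0.0003] min rows 3.0 t 2.1
```

```bash
python3 -m crank '[[[-0.02,0,0],[0,0,0],1],[[-0.04,0,0],[0,0,0],1],[[-0.055,0,0],[0,0,0],1],[[-0.07,0,0],[0,0,0],1],[[-0.085,0,0],[0,0,0],1],[[-0.1,0,0],[0,0,0],1],[[-0.115,0,0],[0,0,0],1],[[-0.13,0,0],[0,0,0],1]]';python3 -m crank '[[[-0.015,0,0],[0,0,0],1],[[-0.03,0,0],[0,0,0],1],[[-0.045,0,0],[0,0,0],1],[[-0.06,0,0],[0,0,0],1],[[-0.075,0,0],[0,0,0],1],[[-0.085,0,0],[0,0,0],1],[[-0.09,0,0],[0,0,0],1],[[-0.09,0,0],[0,0,0],1]]'; cat >board.py <<'E'
from rig import *
from h import *
hy=np.array([.526,.0228,.024]);ya=np.radians(6.5);Y=np.array([-np.sin(ya),np.cos(ya),0]);X=np.array([np.cos(ya),np.sin(ya),0])
for n in("scene","top"):
    c=camera(n);W=cloud(c);g=cv2.cvtColor(c["image"],cv2.COLOR_BGR2HSV).astype(int);H,S,V=g[...,0],g[...,1],g[...,2]
    q=W-hy;q=np.stack([q@X,q@Y,q[...,2]],-1)*1000;w=(abs(q[...,0])<75)&(abs(q[...,1])<80)&(q[...,2]>20)&(q[...,2]<175)
    o=q[w&(H<18)&(S>150)&(V>130)];p=q[w&(S<60)&(V>110)]
    print(n,"orange",len(o),np.median(o,0).round(1) if len(o) else "","white",len(p))
    if len(p)>30:
        k=np.polyfit(p[:,2],p[:,1],1);print(" board y at z=40,150:",np.polyval(k,[40,150]).round(1),"angle",90-np.degrees(np.arctan(k[0])), "res",(p[:,1]-np.polyval(k,p[:,2])).std().round(2))
    cv2.imwrite(f"pics/b_{n}_{read_state()['clock']:.1f}.png",c["image"])
E
python3 board.py; python3 go.py .5244 .0367 .14 96.5; ls pics
```

```text
clock: 2.77
eef_pos: [0.5196, 0.0912, 0.1445]
tcp_rot: [179.7, -0.2, 96.5]
force: [-6.1, 9.0, 19.6]
width: 0.0
grip_force: 1.6
clock: 3.43
eef_pos: [0.5287, 0.0443, 0.15]
tcp_rot: [179.0, 0.2, 96.5]
force: [0.1, 1.7, 2.5]
width: -0.0002
grip_force: 0.0
scene orange 126 [ -6.8   5.2 170.2] white 991
 board y at z=40,150: [-1.4  3.2] angle 87.63078231560911 res 0.93
top orange 7 [ 54.7   5.8 168.8] white 0
shift [-0.0152 -0.0051  0.0101] turn [ 0.0116  0.0028 -0.0005] min rows 1.0 t 3.5333
b_scene_3.5.png
b_top_3.5.png
crop.png
scene0.png
top0.png
```

```bash
python3 -m crank '[[[-0.004,0,0],[0,0,0],1],[[-0.008,0,0],[0,0,0],1],[[-0.012,0,0],[0,0,0],1],[[-0.015,0,0],[0,0,0],1],[[-0.015,0,0],[0,0,0],1],[[-0.015,0,0],[0,0,0],1]]'; python3 board.py
```

```text
clock: 4.03
eef_pos: [0.5239, 0.0376, 0.14]
tcp_rot: [-179.9, 0.1, 96.5]
force: [-0.4, 0.6, 0.2]
width: -0.0
grip_force: 0.0
scene orange 39 [ 33.3  -3.7 170.2] white 878
 board y at z=40,150: [-3.2 -3.5] angle 90.19231344195398 res 0.96
top orange 6 [ 53.   -1.7 169.3] white 1
```

```bash
python3 go.py .5244 .0367 .14 96.5;python3 go.py .518 .095 .26 96.5
```

```text
shift [-0.0023  0.0003  0.0006] turn [-0.0008  0.0011  0.0002] min rows 1.0 t 4.1333
shift [ 0.1148  0.0006 -0.2395] turn [-0.0008  0.0011  0.0002] min rows 4.0 t 4.1333
```

```bash
python3 -m crank '[[[0.04,0,0],[0,0,0],1],[[0.09,0,0],[0,0,0],1],[[0.12,0,-0.05],[0,0,0],1],[[0.12,0,-0.13],[0,0,0],1],[[0.12,0,-0.2],[0,0,0],1],[[0.12,0,-0.24],[0,0,0],1],[[0.12,0,-0.24],[0,0,0],1]]'; python3 go.py .515 -.09 .26 52
```

```text
clock: 4.72
eef_pos: [0.5198, 0.0982, 0.2676]
tcp_rot: [179.3, 0.1, 96.5]
force: [0.1, 0.6, -0.3]
width: 0.0001
grip_force: 0.0
shift [-0.3728 -0.0527  0.015 ] turn [ 0.0154 -0.0046  0.9899] min rows 7.0 t 4.7167
```

```bash
python3 -m crank '[[[-0.373,-0.053,0],[0,0,0.99],1],[[-0.373,-0.053,0],[0,0,0.99],1],[[-0.373,-0.053,0],[0,0,0.99],1],[[-0.373,-0.053,0],[0,0,0.99],1],[[-0.373,-0.053,0],[0,0,0.99],1],[[-0.373,-0.053,0],[0,0,0.99],1],[[-0.373,-0.053,0],[0,0,0.99],1]]'; python3 go.py .517 -.3 .23 10
```

```text
clock: 5.3
eef_pos: [0.5117, -0.0924, 0.2593]
tcp_rot: [-179.9, 0.1, 51.5]
force: [-0.1, 0.2, 0.4]
width: -0.0
grip_force: 0.0
shift [-0.3181  0.2668  0.0586] turn [-0.0013  0.0025  0.9221] min rows 6.0 t 5.3
```

```bash
python3 -m crank '[[[-0.318,0.267,0.059],[0,0,0.922],0.28],[[-0.318,0.267,0.059],[0,0,0.922],0.28],[[-0.318,0.267,0.059],[0,0,0.922],0.28],[[-0.318,0.267,0.059],[0,0,0.922],0.28],[[-0.318,0.267,0.059],[0,0,0.922],0.28],[[-0.318,0.267,0.059],[0,0,0.922],0.28],[[-0.318,0.267,0.059],[0,0,0.922],0.28]]'; python3 board.py; python3 go.py .5175 -.3457 .13 -9.8
```

```text
clock: 5.88
eef_pos: [0.5182, -0.3002, 0.2282]
tcp_rot: [-179.8, 0.2, 10.2]
force: [0.6, -0.5, 0.5]
width: 0.0613
grip_force: 0.0
scene orange 49 [ 30.2  -3.7 169.6] white 885
 board y at z=40,150: [-3.2 -3.5] angle 90.19428851588471 res 0.97
top orange 16 [ -3.3   2.3 169.7] white 144
 board y at z=40,150: [3.1 0.9] angle 91.11471528989574 res 0.79
shift [-0.0207  0.0942  0.2003] turn [-0.0017  0.0017  0.4536] min rows 3.0 t 5.9833
```

```bash
python3 -m crank '[[[-0.021,0.094,0.06],[0,0,0.2],0.28],[[-0.021,0.094,0.12],[0,0,0.4],0.28],[[-0.021,0.094,0.17],[0,0,0.454],0.28],[[-0.021,0.094,0.2],[0,0,0.454],0.28],[[-0.021,0.094,0.2],[0,0,0.454],0.28],[[-0.021,0.094,0.2],[0,0,0.454],0.28]]'; python3 go.py .5175 -.3457 .010 -9.8
python3 - <<'E'
from rig import *
from h import *
a=camera("top")["image"];b=camera("scene")["image"]
A=cv2.resize(a[170:290,300:430],None,fx=3,fy=3,interpolation=2);B=cv2.resize(b[160:330,30:220],(402,360),interpolation=2)
cv2.imwrite("pics/pre.png",np.hstack([A,B]))
E
```

```text
clock: 6.48
eef_pos: [0.5178, -0.3443, 0.1309]
tcp_rot: [-180.0, 0.1, -9.7]
force: [-0.0, -0.6, 0.5]
width: 0.0615
grip_force: 0.0
shift [0.0003 0.003  0.2417] turn [-0.001   0.0017  0.0015] min rows 3.0 t 6.4833
```

View pics/pre.png

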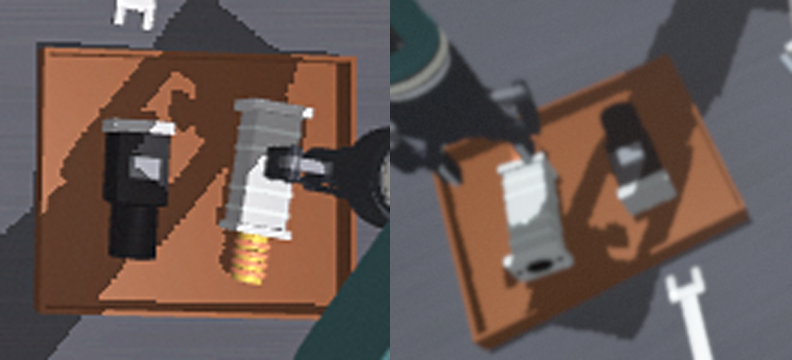

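The fingers hang above the cooler block (finger at (290,165) in the left half) and the tray is undisturbed, so I'll descend.

```bash
python3 -m crank '[[[0,0.003,0.04],[0,0,0],0.28],[[0,0.003,0.08],[0,0,0],0.28],[[0,0.003,0.12],[0,0,0],0.28],[[0,0.003,0.16],[0,0,0],0.28],[[0,0.003,0.19],[0,0,0],0.28],[[0,0.003,0.22],[0,0,0],0.28],[[0,0.003,0.24],[0,0,0],0.28],[[0,0.003,0.24],[0,0,0],0.28]]' 70; python3 go.py .5175 -.3457 .010 -9.8
```

```text
clock: 7.25
eef_pos: [0.5172, -0.3467, 0.0105]
tcp_rot: [-180.0, 0.1, -9.9]
force: [-1.1, 1.1, -0.1]
width: 0.0612
grip_force: 0.0
shift [ 0.0002 -0.0022  0.0009] turn [-0.0009  0.0017 -0.0017] min rows 1.0 t 7.25
```

```bash
python3 -m crank '[[[0,0,0],[0,0,0],0.4],[[0,0,0],[0,0,0],0.45],[[0,0,0],[0,0,0],0.5],[[0,0,0],[0,0,0],0.6],[[0,0,0],[0,0,0],0.8],[[0,0,0],[0,0,0],0.8],[[0,0,0],[0,0,0],0.8],[[0,0,0],[0,0,0],0.8]]' 70; python3 -m crank '[[[0,0,-0.005],[0,0,0],0.8],[[0,0,-0.015],[0,0,0],0.8],[[0,0,-0.03],[0,0,0],0.8],[[0,0,-0.05],[0,0,0],0.8],[[0,0,-0.08],[0,0,0],0.8],[[0,0,-0.11],[0,0,0],0.8],[[0,0,-0.14],[0,0,0],0.8],[[0,0,-0.17],[0,0,0],0.8]]'
```

```text
clock: 7.92
eef_pos: [0.5188, -0.3481, 0.0137]
tcp_rot: [179.9, -0.2, -9.9]
force: [-0.0, 1.0, 6.2]
width: 0.0434
grip_force: 71.9
clock: 8.58
eef_pos: [0.5173, -0.3475, 0.0975]
tcp_rot: [180.0, -0.0, -9.9]
force: [0.4, -0.7, -3.9]
width: 0.0432
grip_force: 71.5
```

```bash
python3 -m crank '[[[0,0,-0.05],[0,0,0],0.8],[[0,0,-0.1],[0,0,0],0.8],[[0,0,-0.15],[0,0,0],0.8],[[0,0,-0.2],[0,0,0],0.8],[[0,0,-0.25],[0,0,0],0.8],[[0,0,-0.3],[0,0,0],0.8],[[0,0,-0.35],[0,0,0],0.8],[[0,0,-0.38],[0,0,0],0.8]]'; python3 go.py .515 -.2 .29 26
```

```text
clock: 9.25
eef_pos: [0.5177, -0.3478, 0.2906]
tcp_rot: [179.8, -0.3, -10.0]
force: [0.3, -0.6, -3.3]
width: 0.0432
grip_force: 71.6
shift [-5.630e-02 -2.902e-01  2.000e-04] turn [ 0.0051 -0.0044 -0.7989] min rows 6.0 t 9.25
```

```bash
python3 -m crank '[[[-0.004,-0.02,0],[0,0,-0.06],0.8],[[-0.011,-0.055,0],[0,0,-0.16],0.8],[[-0.019,-0.1,0],[0,0,-0.28],0.8],[[-0.028,-0.145,0],[0,0,-0.4],0.8],[[-0.037,-0.19,0],[0,0,-0.52],0.8],[[-0.046,-0.235,0],[0,0,-0.64],0.8],[[-0.053,-0.27,0],[0,0,-0.74],0.8],[[-0.056,-0.29,0],[0,0,-0.8],0.8]]'; python3 go.py .515 -.02 .29 62
```

```text
clock: 9.92
eef_pos: [0.5145, -0.1975, 0.2872]
tcp_rot: [-180.0, -0.0, 26.4]
force: [-0.4, -0.2, -3.1]
width: 0.0434
grip_force: 71.7
shift [ 0.1586 -0.3177 -0.0055] turn [ 1.00e-04 -1.00e-03 -7.92e-01] min rows 5.0 t 9.9167
```

```bash
python3 -m crank '[[[0.01,-0.02,0],[0,0,-0.06],0.8],[[0.03,-0.06,-0.002],[0,0,-0.16],0.8],[[0.055,-0.11,-0.004],[0,0,-0.28],0.8],[[0.08,-0.16,-0.005],[0,0,-0.4],0.8],[[0.105,-0.21,-0.005],[0,0,-0.52],0.8],[[0.13,-0.26,-0.005],[0,0,-0.64],0.8],[[0.15,-0.3,-0.005],[0,0,-0.74],0.8],[[0.159,-0.318,-0.005],[0,0,-0.79],0.8]]'; python3 go.py .5074 .1867 .29 96.5
```

```text
clock: 10.58
eef_pos: [0.516, -0.0192, 0.2895]
tcp_rot: [180.0, -0.1, 62.0]
force: [-0.8, -0.6, -4.2]
width: 0.0431
grip_force: 71.9
shift [ 0.3555 -0.2088 -0.0005] turn [ 0.0008 -0.0017 -0.7676] min rows 5.0 t 10.5833
```

```bash
python3 -m crank '[[[0.02,-0.012,0],[0,0,-0.05],0.8],[[0.065,-0.04,0],[0,0,-0.15],0.8],[[0.12,-0.07,0],[0,0,-0.27],0.8],[[0.18,-0.105,0],[0,0,-0.4],0.8],[[0.24,-0.14,0],[0,0,-0.52],0.8],[[0.3,-0.175,0],[0,0,-0.64],0.8],[[0.34,-0.2,0],[0,0,-0.73],0.8],[[0.355,-0.209,0],[0,0,-0.767],0.8]]'; python3 go.py .5074 .1867 .155 96.5
```

```text
clock: 11.25
eef_pos: [0.5085, 0.1866, 0.2886]
tcp_rot: [-180.0, -0.1, 96.5]
force: [0.5, -0.9, -3.7]
width: 0.0433
grip_force: 71.9
shift [ 1.000e-04 -2.000e-03  2.672e-01] turn [-0.0004 -0.0015 -0.0008] min rows 4.0 t 11.25
```

```bash
python3 -m crank '[[[0,-0.002,0.04],[0,0,0],0.8],[[0,-0.002,0.08],[0,0,0],0.8],[[0,-0.002,0.12],[0,0,0],0.8],[[0,-0.002,0.16],[0,0,0],0.8],[[0,-0.002,0.2],[0,0,0],0.8],[[0,-0.002,0.235],[0,0,0],0.8],[[0,-0.002,0.257],[0,0,0],0.8],[[0,-0.002,0.267],[0,0,0],0.8]]';python3 -m crank '[[[0,0,0],[0,0,0],0.8],[[0,0,0],[0,0,0],0.8],[[0,0,0],[0,0,0],0.8],[[0,0,0],[0,0,0],0.8]]'
cat >cool.py <<'E'
from rig import *
from h import *
o=np.array([.5,.2513,.16]);ya=np.radians(6.5);Y=np.array([-np.sin(ya),np.cos(ya),0]);X=np.array([np.cos(ya),np.sin(ya),0])
s=read_state();print("tcp",s["eef_pos"].round(4),s["tcp_rot"].round(2));I=[]
for n in("scene","top"):
    c=camera(n);W=cloud(c);g=cv2.cvtColor(c["image"],cv2.COLOR_BGR2HSV).astype(int);S,V=g[...,1],g[...,2]
    q=W-o;q=np.stack([q@X,q@Y,q[...,2]],-1)*1000;I.append(c["image"])
    w=(abs(q[...,0])<40)&(q[...,1]>-140)&(q[...,1]<15)&(abs(q[...,2])<45)&(S<60)
    np.savez(f"c_{n}.npz",q=q,w=w,img=c["image"])
    f=q[w&(q[...,1]>-14)]; print(n,"all",w.sum(),"flange pts",len(f),"y max pct",np.percentile(f[:,1],[50,90,98]).round(1),"x",np.percentile(f[:,0],[2,98]).round(1),"z",np.percentile(f[:,2],[2,50,90,98]).round(1))
    t=f[f[:,2]>np.percentile(f[:,2],95)-5];print(" flange top n",len(t),"mean",t.mean(0).round(1),"rect",cv2.minAreaRect(t[:,:2].astype(np.float32)))
    tt=q[w&(q[...,2]>8)&(abs(q[...,0])<16)];
    if len(tt)>20:print(" top slope z/y deg",np.degrees(np.polyfit(tt[:,1],tt[:,2],1)[0]).round(2))
A,B=I;A=cv2.resize(A[80:200,210:370],(640,480),interpolation=2)
cv2.imwrite(f"pics/c_{s['clock']:.1f}.png",np.hstack([A]));cv2.imwrite(f"pics/ct_{s['clock']:.1f}.png",cv2.resize(B[160:290,60:280],(660,390),interpolation=2));print(s["clock"])
E
python3 cool.py;ls pics
```

```text
clock: 11.92
eef_pos: [0.5071, 0.1825, 0.1529]
tcp_rot: [-179.8, 0.1, 96.0]
force: [-1.1, 0.1, -3.5]
width: 0.0433
grip_force: 72.1
clock: 12.25
eef_pos: [0.5089, 0.1838, 0.1569]
tcp_rot: [179.8, -0.0, 96.1]
force: [0.7, -0.4, -2.7]
width: 0.0432
grip_force: 72.1
tcp [0.5089 0.1838 0.1569] [ 1.7983e+02 -1.0000e-02  9.6120e+01]
scene all 801 flange pts 68 y max pct [-10.1  -5.   -3.6] x [-2.7 29.7] z [-8.7 17.9 36.5 38. ]
 flange top n 19 mean [14.4 -7.2 36.4] rect ((11.330419540405273, -6.032583236694336), (8.239460945129395, 37.81626510620117), 80.91022491455078)
 top slope z/y deg 1.25
b_scene_3.5.png
b_scene_4.1.png
b_scene_5.9.png
b_top_3.5.png
b_top_4.1.png
b_top_6.0.png
crop.png
pre.png
scene0.png
top0.pngTraceback (most recent call last):
  File "cool.py", line 10, in <module>
    f=q[w&(q[...,1]>-14)]; print(n,"all",w.sum(),"flange pts",len(f),"y max pct",np.percentile(f[:,1],[50,90,98]).round(1),"x",np.percentile(f[:,0],[2,98]).round(1),"z",np.percentile(f[:,2],[2,50,90,98]).round(1))
                                                                                 ~~~~~~~~~~~~~^^^^^^^^^^^^^^^^^^^
    return _quantile_unchecked(
        a, q, axis, out, overwrite_input, method, keepdims, weights)
    return _ureduce(a,
                    func=_quantile_ureduce_func,
    ...<5 lines>...
                    overwrite_input=overwrite_input,
                    method=method)
    r = func(a, **kwargs)
    result = _quantile(arr,
                       quantiles=q,
    ...<2 lines>...
                       out=out,
                       weights=wgt)
    slices_having_nans = np.isnan(arr[-1, ...])
                                  ~~~^^^^^^^^^
IndexError: index -1 is out of bounds for axis 0 with size 0
```

```bash
python3 -m crank '[[[0,0,0.006],[0,0,0],0.8],[[0,0,0.012],[0,0,0],0.8],[[0,0,0.018],[0,0,0],0.8],[[0,0,0.022],[0,0,0],0.8],[[0,0,0.022],[0,0,0],0.8],[[0,0,0.022],[0,0,0],0.8],[[0,0,0.022],[0,0,0],0.8],[[0,0,0.022],[0,0,0],0.8]]' |tail -6
python3 - <<'E'
from rig import *
import numpy as np
a=[]
for i in range(16):
    camera("top");s=read_state();a.append(np.r_[s["eef_pos"]*1000,s["tcp_rot"]%360])
a=np.array(a);print(a.mean(0).round(2),a.std(0).round(2),a[:,:3].round(1).tolist())
E
sed -i 's/for n in("scene","top")/for n in("top","scene")/; s/    f=q\[w/    if (w\&(q[...,1]>-14)).sum()<5: continue\n    f=q[w/; s/A,B=I/B,A=I/' cool.py; python3 cool.py
```

```text
clock: 13.02
eef_pos: [0.5081, 0.1837, 0.1443]
tcp_rot: [180.0, 0.0, 96.1]
force: [0.5, 0.5, -3.0]
width: 0.0436
grip_force: 72.1
[508.   183.7  144.25 179.99   0.    96.12] [0.05 0.01 0.08 0.01 0.   0.  ] [[508.1, 183.7, 144.4], [508.1, 183.7, 144.4], [508.1, 183.7, 144.4], [508.1, 183.7, 144.3], [508.0, 183.7, 144.3], [508.0, 183.7, 144.3], [508.0, 183.7, 144.3], [508.0, 183.7, 144.2], [508.0, 183.7, 144.2], [508.0, 183.7, 144.2], [508.0, 183.7, 144.2], [508.0, 183.7, 144.2], [508.0, 183.7, 144.2], [508.0, 183.7, 144.2], [508.0, 183.7, 144.2], [507.9, 183.7, 144.2]]
tcp [0.5079 0.1837 0.1442] [1.800e+02 1.000e-02 9.612e+01]
scene all 844 flange pts 62 y max pct [-9.4 -5.1 -4.2] x [-10.3  28.7] z [-20.4   7.5  24.4  25.6]
 flange top n 19 mean [ 9.1 -7.3 24. ] rect ((8.618488311767578, -7.551662921905518), (8.44198989868164, 40.83502197265625), 86.21461486816406)
 top slope z/y deg 0.77
13.8167
```

View pics/c_13.8.png

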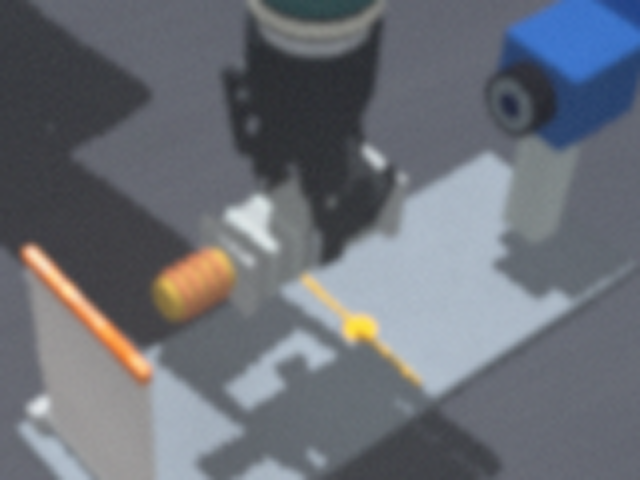

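```bash
python3 go.py .5074 .1867 .1443 96.5; python3 - <<'E'
from h import *
d=np.load("c_scene.npz");q,w=d["q"],d["w"]
# foot/flange/block profile: per y-bin z top and x right edge
p=q[w]
for a in range(-130,5,10):
    b=p[(p[:,1]>=a)&(p[:,1]<a+10)]
    if len(b)>5:print(a,len(b),"z98",np.percentile(b[:,2],[10,97]).round(1),"x",np.percentile(b[:,0],[3,50,97]).round(1))
E
```

```text
shift [ 0.0061 -0.0005 -0.0003] turn [-0.      0.0001 -0.0084] min rows 1.0 t 13.9167
-130 159 z98 [-14.7  25.8] x [-22.8  12.8  24.9]
-120 72 z98 [-7.7 21.9] x [-20.7  11.5  21.9]
-110 82 z98 [-6.9 22. ] x [-18.7  13.6  22.5]
-100 82 z98 [-6.8 22. ] x [-19.   14.4  22.1]
-90 96 z98 [-7.  35.8] x [-22.   15.   28.3]
-80 173 z98 [-0.5 43.1] x [-33.7  20.6  35.3]
-70 63 z98 [ 5.5 39.6] x [-25.8 -11.1  34.7]
-60 15 z98 [18.6 40.6] x [-24.5 -12.7  27.6]
-50 7 z98 [-14.7  19.8] x [-7.6 21.  22.3]
-40 9 z98 [-17.2  -8.8] x [20.5 21.3 23. ]
-30 7 z98 [-16.8  -5.4] x [21.1 21.6 22.3]
-20 44 z98 [-17.4  24.1] x [10.6 24.9 28.6]
-10 35 z98 [-13.   25.5] x [-11.1  26.7  28.4]
```

The cooler is in front of the lens, over the plate, with its pipe at (190,285). The board stands upright at the left and the yellow spot shows at (360,328). I'll make the final 3 mm correction.

```bash
python3 -m crank '[[[0.003,0,0],[0,0,-0.004],0.8],[[0.006,0,0],[0,0,-0.008],0.8],[[0.006,0,0],[0,0,-0.008],0.8],[[0.006,0,0],[0,0,-0.008],0.8],[[0.006,0,0],[0,0,-0.008],0.8],[[0.006,0,0],[0,0,-0.008],0.8],[[0.006,0,0],[0,0,-0.008],0.8],[[0.006,0,0],[0,0,-0.008],0.8]]'; python3 -m crank '[[[0,0,0],[0,0,0],0.8],[[0,0,0],[0,0,0],0.8],[[0,0,0],[0,0,0],0.8],[[0,0,0],[0,0,0],0.8],[[0,0,0],[0,0,0],0.8],[[0,0,0],[0,0,0],0.8],[[0,0,0],[0,0,0],0.8],[[0,0,0],[0,0,0],0.8]]'>/dev/null; python3 cool.py; python3 - <<'E'
from h import *
d=np.load("c_scene.npz");q,w=d["q"],d["w"]
p=q[w];f=p[(p[:,1]<-112)&(p[:,2]<20)&(p[:,2]>-20)];print("foot",len(f),np.percentile(f[:,1],[2,10,50,90]).round(1))
f=p[(p[:,1]<-115)&(p[:,2]>22)];print("foottop",len(f),f.mean(0).round(1),np.percentile(f,[5,95],axis=0).round(1))
f=p[(p[:,0]>25)&(p[:,1]>-20)];print("flange side",len(f),np.percentile(f[:,1],[3,50,97]).round(1))
E
```

```text
clock: 14.58
eef_pos: [0.5076, 0.1866, 0.1442]
tcp_rot: [-180.0, 0.0, 96.5]
force: [-0.1, 0.3, -3.6]
width: 0.043
grip_force: 72.1
tcp [0.5077 0.1867 0.1442] [1.800e+02 1.000e-02 9.648e+01]
scene all 831 flange pts 73 y max pct [-8.  -1.9 -0.6] x [-4.1 28.5] z [-23.    2.7  24.4  25.5]
 flange top n 19 mean [12.6 -4.7 24. ] rect ((9.399024963378906, -3.4921092987060547), (9.374166488647461, 39.47272872924805), 80.64241027832031)
 top slope z/y deg 0.38
15.25
foot 104 [-126.8 -126.1 -124.9 -115.4]
foottop 59 [ 1.000e-01 -1.222e+02  2.410e+01] [[ -21.9 -126.3   22.2]
 [  22.9 -117.8   25.6]]
flange side 41 [-11.   -6.8  -0.8]
```

```bash
python3 -c "
from rig import *
print(finish_job())"
```

```text
the job is handed in; nothing more can be done
None
```

The job is handed in: the board stands upright (about 90°), and the cooler is held still and level with its flange facing the lens and the port within about 1 mm of the focus point by camera. I never touched the valve, hub or wrench. It took about 15 s of the 67 s allowed.

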